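# Set the sprung gauge to a straightedge line

## Robot

A 6-joint arm with a two-finger parallel gripper is mounted at the origin on the work surface. World frame = base frame: x ahead of the robot, y to its left, z up, the work surface at z = 0. Lengths are in mm, angles in rad, forces in N, time in s.
With the tool pointing down it reaches from about 300 to 775 mm from the base axis. Payload 14.6 kg.
Tool frame: the origin (TCP) lies on the front face of the gripper's body, between the roots of the fingers; the fingertips stand 97 mm ahead of it and the grasp point (between the pads) lies 78 mm ahead of it; z points along the fingers, y is the direction in which the jaws open and shut (so a half turn about z gives the same grasp; the last joint's range is limited). The gripper opens to 94 mm and grips with 3 to 60 N. Pads are 16 mm wide; open, the fingers measure 119 mm over their backs; the gripper's body (75 mm by 177 mm) begins 78 mm behind the grasp point.
Start: joints at [-0.067, 0.3, 1.521, -0, 1.321, -0.067], TCP at [549.991, -0.002, 302.646] pointing down, gripper open.
Joint ranges: [-3.03, 3.03], [-0.79, 2.21], [0.23, 2.52], [-1.04, 4.18], [0, 3.07], [-2.55, 2.55]. Speed limits (rad/s): [2.22, 2.22, 2.57, 3.14, 3.14, 3.14].

## Interface

Orientations are given as [roll, pitch, yaw] about the fixed x, y, z axes, in that order (R = Rz(yaw) Ry(pitch) Rx(roll)).
In Python, from cell import manip, eyes, finder gives the robot as it stands.
- The arm moves only by the tool drive_tool, never from a script. Its argument "rows" is a list of rows, each an object with "offset": the shift along the tool's x, y, z in mm, a list of three; "spin": the turn about the tool's z in degrees; "jaw": the finger opening in mm, from 0 to 94. In form: [{"offset": [dx, dy, dz], "spin": spin, "jaw": jaw}, ...]. A call has 1 to 20 rows; each row shifts and turns the commanded pose from where the row before left it, along the tool's axes as they then stand; what a row does not reach is not made up. A row lasts 1/10 s, in which the tool goes at most 50 mm and 8.59 degrees, less where a joint would pass 70% of its speed; a pose out of reach is approached as far as the arm can. A call is refused whole if a number of a shift passes 50 or a number of a turn 8.59, either way. A call with a gripper value outside its range is refused whole. The fingers move at their own pace and stop on an object; "force" is the grip in N (left out, the last holds). Time passes only in rows, so rows that do not move let the fingers close. It gives the time, the measured TCP pose, the force and the opening at its end, in the units of the state.
- manip.read_state(): the state, without advancing time (a new reading comes with each control period).
- eyes.camera(name): name is "scene" or "side" or "wrist"; returns a dict with "color" (480x640x3 uint8, blue, green, red), "depth" (480x640 float32, mm along the optical axis (not along the pixel's ray), 0 where there is no reading), "vfov" (degrees; the focal length in pixels is half the picture's height over the tangent of half this angle, whatever the lens; pixels are square), "cx", "cy" (the principal point, pixels), "rvec" (rotation vector, rad) and "tvec" (3), from world to camera coordinates, as OpenCV has them. Camera axes: x right, y down, z forward; pixel columns grow to the right and rows downward; lengths in mm; the calibration is good to about 2 mm. A picture is of the moment at which its call begins.
- manip.sign_off(): hands the job in, once; it reports no verdict.
Trained networks look in the newest picture that a camera, given by its name, has taken for a name from the list of things; names that differ only in an ending like _2 or _b are one class to them, and where a whole thing is asked for, a point or a joint stands for the part that bears it (a point fixed in the world has none). Each returns a list of dicts, best first, with "p" (0 to 1); they miss things now and then, are a little off and sometimes report something else, mostly with a low value. They report only what shows in the picture. A call takes as long as a camera call.
- finder.find_in(camera, target): "uv" ([column, row] in pixels, amid what is visible of it).
The state is a dict: "clock": time; "joints": joint angles; "qd": joint speeds; "effort": joint torques, N m; "eef_pos": TCP position; "eef_rot": TCP orientation; "wrist_force": force on the tool from outside, world axes, zero at the start; "moment": the same for the moment, N m; "finger_gap": finger opening in mm.
Only numpy, scipy, OpenCV 4.12 (cv2) and the standard library are available. Lean on these libraries where they do the work, as an engineer would, in place of code of your own. Each camera call takes 0.05 s, during which the arm holds its last target. There are 200 camera calls.

## Task

Lay the straightedge flat on the bench, flush along the near edge of the clamped carved rail, with one end reaching across the path of the gauge's yellow pointer, and let go of it. Then pull the gauge's spring-return slide out by its wooden handle until the pointer tip is over the red line on the straightedge, and finish holding the slide there against its spring, with the straightedge still flush. Leave the gouges and the wax tin alone.

Things in the scene. Friction and masses are not known exactly. Their poses are not given: they have to be found in the camera images.
- straightedge: Loose aluminium straightedge lying on the bench, 40 (x) x 340 (y) x 8 (z) mm, about 0.3 kg, with an upright dark wooden grip on its middle: 14 (x) x 90 (y) mm, from 8 to 50 mm above the bench. Origin: centre of the underside; y along its length, z up. A 5 mm wide red line runs along its middle (x = 0) on the top face. The same either way round.
- rail: Carved pale wooden rail fixed to the bench, 100 (x) x 280 (y) x 18 (z) mm, plus 3 mm of relief. Origin: centre of the underside; x points away from the robot, so its near long edge face is at x = -50 mm; y along its length. Two dark hold-downs, 40 mm high, on its far edge (x over 28 mm). Always has the gauge's yaw, on the gauge's +y side; its y = -140 mm end is next to the pointer.
- gauge: Fixed sprung gauge on the bench, right (-y) of the rail: aluminium track 212 (x) x 50 (y) mm, 20 to 24 mm high; at its far end a dark block 44 mm high and a blue spring tube from x = 114 to 224 mm, top 42 mm up. Origin: underside, middle of the 200 mm aluminium part; x points away from the robot, along the track. The slide runs on the track top.
- slide (a joint): Travel of the gauge's slide, m: 0 = home (held by the spring at the far end), grows as it is pulled along the gauge's -x, towards the robot, to a stop at 0.11. The spring pulls back with about 5 N at home plus 0.8 N for every 10 mm, and returns it home when let go. With the straightedge flush, its red line lies 45 to 90 mm out.
- pull_grip (a point): Middle of the slide's dark wooden pull handle, 52 mm above the bench: an upright plate 14 (x) x 50 (y) mm in the gauge's axes, from 30 to 70 mm above the bench, in the middle of a flat dark carriage 70 (x) x 44 (y) mm whose top is 30 mm up. It moves with the slide.
- pointer_tip (a point): Yellow end, 4 mm wide (x), of the flat pointer arm that sticks out sideways from the slide towards the rail; 98 mm from the pull handle's middle along the gauge's +y, at the same x. The arm lies 23 to 28 mm above the bench and passes 15 mm over the flat straightedge. The tip is 12 to 27 mm short of the rail's end in y. It moves with the slide.
- gouge_green: Loose carving gouge with a green handle, about 225 mm long and 28 mm thick, lying right of the gauge; leave alone.
- gouge_pale: Loose carving gouge with a pale wooden handle, same size, lying right of the gauge; leave alone.
- wax_tin: Closed tin, 72 mm across, 60 mm high, near right of the gauge; origin at the centre of its underside; leave alone.

How it is judged:
By the outcome, as a careful person would: the job done as asked, in the order asked, and still so for the second after the job is handed in, while the arm keeps its last pose, push and grip.
It also fails if it takes over 48 s, if anything falls off the work surface, if the arm or the gripper's body presses on something with over 40 N, if the wrist force passes 120 N, or if a joint passes its speed limit or range.

## Working session

There is one attempt and no reset: what is moved stays moved. The work goes in short steps, Python scripts to look and compute and a tool call to move; the robot and the scene stay as the last step left them, time stands still between calls to the robot, and variables do not carry over. Pictures are saved under pics/ and viewed, about 8 in all and at most 12, crops included, and the job is handed in when it is done.

Besides the shell and the picture viewer there is one more tool, called after "Call:" as a command line: name --argument value ..., lists and objects as JSON in quotes. drive_tool: Moves the arm, as the interface text tells. Its arguments: {"type":"object","properties":{"rows":{"type":"array","items":{"type":"object","properties":{"offset":{"type":"array","items":{"type":"number"}},"spin":{"type":"number"},"jaw":{"type":"number"}}}},"force":{"type":"number"}},"required":["rows"]}

```bash
mkdir -p pics; ls
cat > h.py <<'E'
import numpy as np, cv2
from cell import manip, eyes, finder
def shot(n):
    c=eyes.camera(n); c['f']=c['color'].shape[0]/2/np.tan(np.radians(c['vfov'])/2)
    c['R']=cv2.Rodrigues(np.array(c['rvec'],float))[0]; c['t']=np.array(c['tvec'],float).ravel(); return c
def ray(c,uv):
    d=c['R'].T@np.array([(uv[0]-c['cx'])/c['f'],(uv[1]-c['cy'])/c['f'],1.]); return -c['R'].T@c['t'],d
def at_z(c,uv,z):
    o,d=ray(c,uv); return o+d*(z-o[2])/d[2]
def at_d(c,uv):
    u,v=int(round(uv[0])),int(round(uv[1])); o,d=ray(c,uv); return o+d*c['depth'][v,u]
def proj(c,P):
    p=c['R']@np.array(P,float)+c['t']; return p[:2]/p[2]*c['f']+[c['cx'],c['cy']]
def cloud(c):
    v,u=np.mgrid[0:480,0:640]; D=c['depth']
    p=np.stack([(u-c['cx'])/c['f']*D,(v-c['cy'])/c['f']*D,D],-1); w=(p-c['t'])@c['R']; w[D<=0]=np.nan; return w
E
python3 - <<'E'
from h import *
np.set_printoptions(precision=1,suppress=True)
for n in ['scene','side','wrist']:
    c=shot(n); cv2.imwrite(f'pics/{n}0.png',c['color']); print(n,c['vfov'],'campos',-c['R'].T@c['t'])
    for t in ['straightedge','rail','gauge','pull_grip','pointer_tip','wax_tin','gouge_green']:
        r=finder.find_in(n,t)
        for q in r[:2]: print(t,np.array(q['uv']),round(q['p'],2),at_d(c,q['uv']))
print(manip.read_state())
E
```

```text
pics
scene 44.108827275513086 campos [ 994.2 -578.9  631.8]
straightedge [410.6 198.4] 0.89 [559.  145.1  23.7]
rail [301.4 332.7] 0.66 [ 623.8 -203.1   24.3]
rail [493.6 237.9] 0.64 [717.7 151.1  17.9]
gauge [389.6 306.9] 0.61 [688.3 -93.   31.3]
pull_grip [391.8 299.1] 0.84 [685.9 -85.5  39.3]
pointer_tip [392.6 298.5] 0.75 [686.3 -84.3  39.8]
wax_tin [209.8 262.5] 0.84 [ 456.8 -214.6   59.1]
wax_tin [393.6 296.4] 0.6 [685.3 -80.6  40.4]
gouge_green [246.5 357.8] 0.84 [ 599.2 -280.1   24.1]
side 55.75758521593506 campos [ 469.1 -617.2  537.5]
straightedge [311.5 211.3] 0.64 [548.1 135.2  13.9]
rail [388.1 209.1] 0.67 [701.9 115.7  17.4]
rail [405.9 274.7] 0.22 [ 669.7 -111.6   49.2]
gauge [396.8 277.5] 0.79 [661.5 -94.9  28.9]
pull_grip [402.2 274.2] 0.76 [669.6 -95.7  35.9]
pointer_tip [402.1 275. ] 0.84 [669.6 -95.8  34.2]
wax_tin [260.3 350.2] 0.55 [ 438.  -234.8   59.3]
gouge_green [367.3 383. ] 0.94 [ 572.1 -280.1   24.7]
wrist 62.470484155549656 campos [550.8  83.  384.8]
straightedge [320.3  99.1] 0.9 [549.9 108.7   9.7]
straightedge [345.8 390.6] 0.72 [ 576.9 -184.3   23.6]
rail [492.1  97.9] 0.58 [700.  109.3  17.2]
rail [341.5 386.7] 0.33 [ 572.5 -182.2   19.9]
gauge [417.1 297.4] 0.82 [644.2 -74.4  28.9]
pull_grip [460.8 290.1] 0.66 [682.9 -63.3  37.2]
pointer_tip [462.8 290.5] 0.68 [688.4 -67.6  27.9]
pointer_tip [350.8 449.5] 0.17 [ 584.  -262.6   22.2]
wax_tin [220.5 393.5] 0.57 [ 449.8 -171.4   45.6]
wax_tin [346.4 451.3] 0.22 [ 579.2 -266.5   20.6]
gouge_green [350.5 451.7] 0.75 [ 583.8 -266.4   21.4]
{'clock': 1.2, 'joints': array([-0.1,  0.3,  1.5, -0. ,  1.3, -0.1]), 'qd': array([ 0.,  0., -0., -0.,  0., -0.]), 'effort': array([  0. , -53.2, -35.3,   0.1,   0. ,   0. ]), 'eef_pos': array([550. ,  -0. , 302.6]), 'eef_rot': array([-3.1,  0. ,  1.6]), 'wrist_force': array([-0.2, -0.3, -0.1]), 'moment': array([ 0., -0., -0.]), 'finger_gap': 93.75839980913943}
```

View pics.

View pics/wrist0.png

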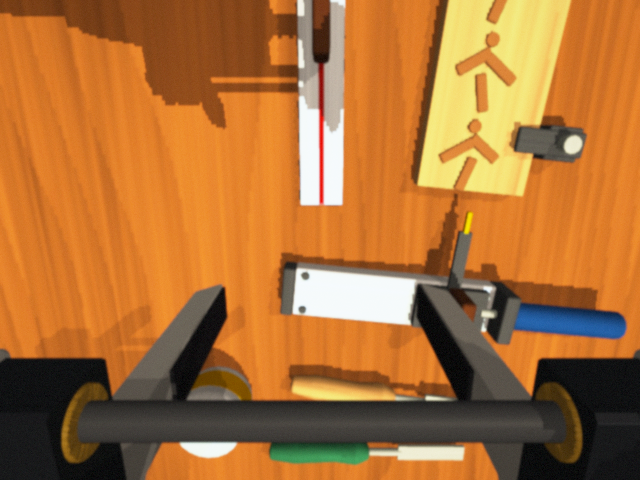

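View pics/scene0.png

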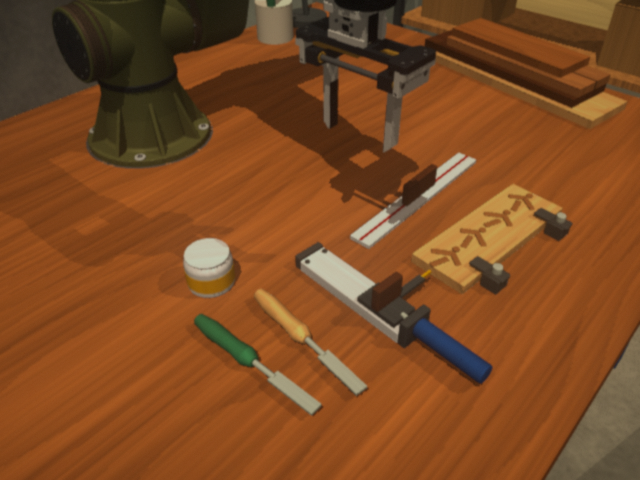

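```bash
cat > m.py <<'E'
from h import *
np.set_printoptions(precision=1,suppress=True)
def rect(P):
    (c,s,a)=cv2.minAreaRect(P[:,:2].astype(np.float32)); b=cv2.boxPoints((c,s,a)); return c,s,a,b
def big(m):
    n,l,st,_=cv2.connectedComponentsWithStats(m.astype(np.uint8)); 
    return l==1+np.argmax(st[1:,4])
def rail(c,W):
    H=cv2.cvtColor(c['color'],cv2.COLOR_BGR2HSV)
    m=(W[...,2]>11)&(W[...,2]<26)&(W[...,0]>590)&(W[...,1]>-40)&(W[...,0]<880)&(W[...,1]<400)&(H[...,0]>=16)&(H[...,0]<32)&(H[...,2]>150)
    return big(cv2.morphologyEx(m.astype(np.uint8),cv2.MORPH_CLOSE,np.ones((5,5))))
if __name__=='__main__':
  for n in ['scene','side','wrist']:
    c=shot(n); W=cloud(c)
    # everything raised 4..14 left of x 640 : straightedge
    m=(W[...,2]>4)&(W[...,2]<14)&(W[...,0]>480)&(W[...,0]<640)&(W[...,1]>-60)&(W[...,1]<400)
    m=big(m); P=W[m]; print(n,'SE z',np.median(P[:,2]),*rect(P))
    g=(W[...,2]>30)&(W[...,2]<60)&(W[...,0]>480)&(W[...,0]<640)&(W[...,1]>0)&(W[...,1]<350)
    if g.sum()>20: g=big(g);print(' grip',np.percentile(W[g][:,2],[5,95]),*rect(W[g]))
    m=rail(c,W); P=W[m]; print(' rail z',np.median(P[:,2]),*rect(P))
    g=(W[...,2]>60)&(W[...,2]<76)&(W[...,0]>600)&(W[...,1]>-160)&(W[...,1]<-20)&(W[...,0]<800)
    if g.sum()>20: g=big(g);print(' handle top',np.median(W[g][:,2]),*rect(W[g]))
    H=cv2.cvtColor(c['color'],cv2.COLOR_BGR2HSV)
    y=(H[...,0]>22)&(H[...,0]<34)&(H[...,1]>180)&(W[...,0]>600)&(W[...,1]>-60)&(W[...,1]<40)&(W[...,2]>15)&(W[...,2]<40)&~cv2.dilate(m.astype(np.uint8),np.ones((7,7))).astype(bool)
    if y.sum()>3: print(' tip',y.sum(),W[y].mean(0),*rect(W[y]))
    t=(W[...,2]>17)&(W[...,2]<28)&(W[...,0]>450)&(W[...,1]>-160)&(W[...,1]<-30)&(W[...,0]<780)&(H[...,1]<60)&(H[...,2]>120)
    if t.sum()>20: t=big(t);print(' track',np.median(W[t][:,2]),*rect(W[t]))
E
python3 m.py
```

```text
scene SE z 8.548390755106315 (551.832763671875, 181.23757934570312) (42.924888610839844, 342.6471252441406) 0.32983970642089844 [[529.4 352.4]
 [531.4   9.8]
 [574.3  10. ]
 [572.3 352.7]]
 grip [31.8 51.7] (553.275146484375, 182.20486450195312) (94.24616241455078, 16.360960006713867) 89.7522964477539 [[544.9 135.1]
 [561.3 135. ]
 [561.7 229.3]
 [545.3 229.4]]
 rail z nan (702.5759887695312, 166.48898315429688) (283.3655090332031, 99.44807434082031) 83.81759643554688 [[637.9  31. ]
 [736.8  20.3]
 [767.3 302. ]
 [668.4 312.7]]
 handle top 69.38800907449237 (678.8724975585938, -89.1336669921875) (51.5337028503418, 15.342242240905762) 84.5252456665039 [[ 668.8 -114.1]
 [ 684.1 -115.5]
 [ 689.   -64.2]
 [ 673.7  -62.8]]
 track 20.46038860029202 (622.2356567382812, -83.52099609375) (51.56643295288086, 200.8571014404297) 83.8764877319336 [[ 519.6  -98.4]
 [ 719.3 -119.9]
 [ 724.8  -68.6]
 [ 525.1  -47.2]]
side SE z 7.0017695573454635 (550.130126953125, 179.74172973632812) (40.153465270996094, 344.00885009765625) 0.05930439755320549 [[529.9 351.7]
 [530.2   7.7]
 [570.4   7.8]
 [570.  351
[... 1149 characters left out ...]
45751953) (161.21530151367188, 99.54496002197266) 83.24586486816406 [[639.3  34.3]
 [738.2  22.6]
 [757.2 182.7]
 [658.3 194.4]]
 handle top 69.21843930284824 (678.7308349609375, -70.66368103027344) (16.30927085876465, 13.789466857910156) 80.89959716796875 [[670.6 -77.6]
 [684.2 -79.8]
 [686.8 -63.7]
 [673.2 -61.5]]
 tip 107 [686.2  -0.1  27.8] (686.266357421875, -0.13815689086914062) (19.998903274536133, 4.6447224617004395) 85.10992431640625 [[683.1  -9.9]
 [687.7 -10.3]
 [689.4   9.6]
 [684.8  10. ]]
 track 19.868045255355725 (597.4495849609375, -79.26866912841797) (50.22868728637695, 149.97726440429688) 84.34412384033203 [[ 520.4  -96.9]
 [ 669.6 -111.7]
 [ 674.5  -61.7]
 [ 525.3  -46.9]]
```

View pics/side0.png

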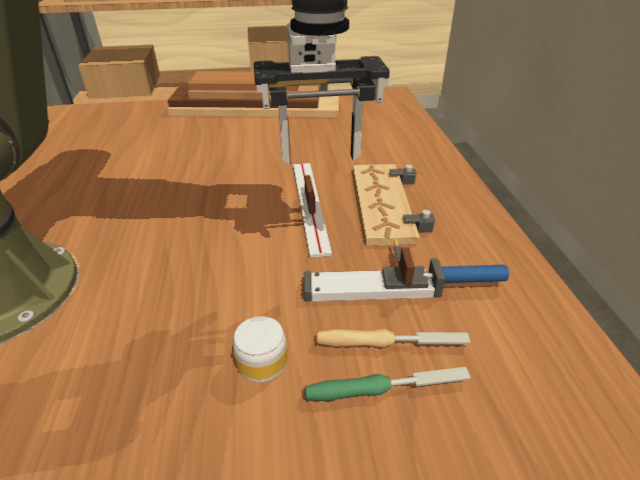

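Wrist picture: straightedge at columns 300–343 (end at row 205), rail near corner at (418,186), yellow tip at (469,215). The scene and side views agree with this. Measured: straightedge grip centre at about (550.5, 180), top z 50; rail/gauge yaw about −6.1°; rail near corner (638.5, 32).

Call:
drive_tool --rows '[{"offset":[30,0,10],"spin":0,"jaw":70},{"offset":[30,0,20],"spin":0,"jaw":70},{"offset":[30,0,20],"spin":0,"jaw":70},{"offset":[30,0,20],"spin":0,"jaw":70},{"offset":[30,0,20],"spin":0,"jaw":70},{"offset":[30,0.5,20],"spin":0,"jaw":70},{"offset":[0,0,20],"spin":0,"jaw":70},{"offset":[0,0,20],"spin":0,"jaw":70},{"offset":[0,0,15],"spin":0,"jaw":70},{"offset":[0,0,10],"spin":0,"jaw":70},{"offset":[0,0,5],"spin":0,"jaw":70},{"offset":[0,0,0],"spin":0,"jaw":70},{"offset":[0,0,0],"spin":0,"jaw":70}]' --force 30

```text
clock: 2.65
eef_pos: [550.8, 180.0, 123.4]
eef_rot: [3.141, -0.0, 1.571]
wrist_force: [-0.9, -1.0, -0.0]
finger_gap: 69.9
```

Call:
drive_tool --rows '[{"offset":[0,0,1],"spin":0,"jaw":40},{"offset":[0,0,0],"spin":0,"jaw":10},{"offset":[0,0,0],"spin":0,"jaw":0},{"offset":[0,0,0],"spin":0,"jaw":0},{"offset":[0,0,0],"spin":0,"jaw":0},{"offset":[0,0,0],"spin":0,"jaw":0},{"offset":[0,0,0],"spin":0,"jaw":0}]' --force 35

```text
clock: 3.35
eef_pos: [550.5, 180.0, 121.7]
eef_rot: [3.142, -0.0, 1.571]
wrist_force: [-0.1, 0.1, -0.3]
finger_gap: 17.1
```

Call:
drive_tool --rows '[{"offset":[0,0,-4],"spin":0,"jaw":0},{"offset":[0,0,-6],"spin":0,"jaw":0},{"offset":[0,0,-6],"spin":0,"jaw":0},{"offset":[0,0,-4],"spin":0,"jaw":0},{"offset":[0,0,0],"spin":0,"jaw":0},{"offset":[0,0,0],"spin":0,"jaw":0}]'

```text
clock: 3.95
eef_pos: [550.4, 180.0, 141.7]
eef_rot: [3.142, -0.0, 1.571]
wrist_force: [-0.6, 0.0, -4.1]
finger_gap: 13.6
```

Call:
drive_tool --rows '[{"offset":[0,0,0],"spin":2,"jaw":0},{"offset":[0,0,0],"spin":2.1,"jaw":0},{"offset":[0,0,0],"spin":2,"jaw":0},{"offset":[-4,10,0],"spin":0,"jaw":0},{"offset":[-6,14,0],"spin":0,"jaw":0},{"offset":[-6,15,0],"spin":0,"jaw":0},{"offset":[-6,15,0],"spin":0,"jaw":0},{"offset":[-5,13,0],"spin":0,"jaw":0},{"offset":[-3,8,0],"spin":0,"jaw":0},{"offset":[0,0,0],"spin":0,"jaw":0},{"offset":[0,0,6],"spin":0,"jaw":0},{"offset":[0,0,6],"spin":0,"jaw":0},{"offset":[0,0,4],"spin":0,"jaw":0},{"offset":[0,0,0],"spin":0,"jaw":0},{"offset":[0,0,0],"spin":0,"jaw":0}]'

```text
clock: 5.45
eef_pos: [621.8, 142.3, 125.7]
eef_rot: [-3.142, 0.0, 1.465]
wrist_force: [0.5, -0.7, -2.5]
finger_gap: 13.9
```

Run:
```python
from h import *
for n in ['scene','side','wrist']:
    c=shot(n); cv2.imwrite(f'pics/{n}1.png',c['color'])
a=cv2.resize(cv2.imread('pics/scene1.png')[130:330,280:580],(600,400),interpolation=cv2.INTER_CUBIC)
cv2.imwrite('pics/s1c.png',a)
```

```text
(no output)
```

View pics/wrist1.png

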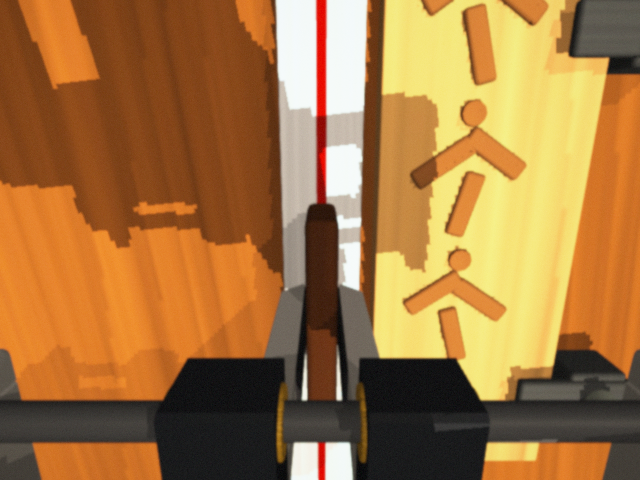

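View pics/s1c.png

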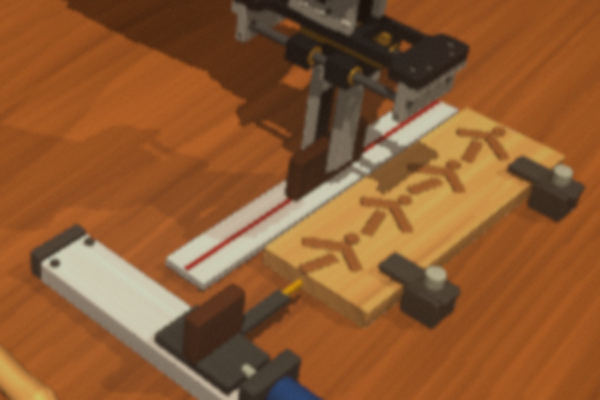

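```bash
cat > e.py <<'E'
from h import *
np.set_printoptions(precision=2,suppress=True)
def fit(P):
    P=P.copy()
    for _ in range(5):
        k=np.polyfit(P[:,1],P[:,0],1); r=P[:,0]-np.polyval(k,P[:,1]); P=P[abs(r)<max(0.5,2*np.std(r))]
    return k,len(P),np.std(r)
c=shot('wrist'); H=cv2.cvtColor(c['color'],cv2.COLOR_BGR2HSV).astype(int); z0=8
import sys
rows=range(0,240,3); se=[];ra=[];sl=[];red=[]
zse=float(sys.argv[1]) if len(sys.argv)>1 else 8.
for v in rows:
    s=H[v,:,1]; metal=s<60
    cand=[u for u in range(300,420) if metal[u] and not metal[u+1:u+4].any()]
    if cand: se.append(at_z(c,(cand[-1]+.5,v),zse))
    cl=[u for u in range(230,330) if metal[u] and not metal[u-3:u].any()]
    if cl: sl.append(at_z(c,(cl[0]-.5,v),zse))
    g=(H[v,:,0]>=18)&(H[v,:,0]<32)&(H[v,:,2]>110)
    cr=[u for u in range(345,450) if g[u:u+6].all()]
    if cr: ra.append(at_z(c,(cr[0]-.5,v),18))
    b,gg,r=[c['color'][v,:,i].astype(int) for i in range(3)]
    q=np.where((r>90)&(gg<60)&(b<60)&(np.arange(640)>300)&(np.arange(640)<345))[0]
    if 3<=len(q)<14: red.append(at_z(c,(q.mean(),v),zse))
for n,P in [('SEleft',sl),('SEred',red),('SEright',se),('rail',ra)]:
    if len(P)<5: print(n,len(P)); continue
    P=np.array(P); k,m,sd=fit(P); print(n,m,'sd',round(sd,2),'x at y=190',round(np.polyval(k,190),2),'x at y=142',round(np.polyval(k,142),2),'yaw',round(-np.degrees(np.arctan(k[0])),2))
E
python3 e.py 12
```

```text
SEleft 80 sd 0.18 x at y=190 607.88 x at y=142 603.04 yaw -5.75
SEred 68 sd 0.13 x at y=190 627.47 x at y=142 622.33 yaw -6.11
SEright 77 sd 0.19 x at y=190 647.55 x at y=142 642.37 yaw -6.15
rail 74 sd 6.49 x at y=190 681.83 x at y=142 693.54 yaw 13.71
```

```bash
python3 - <<'E'
s=open('e.py').read()
s=s.replace("rows=range(0,240,3)","W=cloud(c); rows=range(0,240,3)")
s=s.replace("g=(H[v,:,0]>=18)&(H[v,:,0]<32)&(H[v,:,2]>110)\n","g=(W[v,:,2]>15)&(W[v,:,2]<24)\n")
open('e.py','w').write(s)
E
python3 e.py 12
```

```text
SEleft 80 sd 0.18 x at y=190 607.87 x at y=142 603.03 yaw -5.76
SEred 68 sd 0.13 x at y=190 627.45 x at y=142 622.29 yaw -6.14
SEright 74 sd 0.18 x at y=190 647.59 x at y=142 642.45 yaw -6.11
rail 73 sd 0.16 x at y=190 654.69 x at y=142 649.87 yaw -5.74
```

Call:
drive_tool --rows '[{"offset":[0,0,2],"spin":0,"jaw":0},{"offset":[0,0,2],"spin":0,"jaw":0},{"offset":[0,0,0],"spin":0,"jaw":0},{"offset":[0,0,0],"spin":0,"jaw":0}]'

```text
clock: 6.1
eef_pos: [621.9, 142.2, 122.1]
eef_rot: [3.141, -0.0, 1.464]
wrist_force: [-5.0, -0.5, 5.7]
finger_gap: 14.0
```

Call:
drive_tool --rows '[{"offset":[0,2,0],"spin":0,"jaw":0},{"offset":[0,2,0],"spin":0,"jaw":0},{"offset":[0,1.5,0],"spin":0,"jaw":0},{"offset":[0,0,0],"spin":0,"jaw":0},{"offset":[0,0,0],"spin":0,"jaw":0}]'

```text
clock: 6.6
eef_pos: [627.6, 141.8, 122.1]
eef_rot: [3.141, -0.0, 1.464]
wrist_force: [-2.0, 1.2, 5.1]
finger_gap: 13.7
```

Call:
drive_tool --rows '[{"offset":[0,1,0],"spin":0,"jaw":0},{"offset":[0,0.5,0],"spin":0,"jaw":0},{"offset":[0,0,0],"spin":0,"jaw":0},{"offset":[0,0,0],"spin":0,"jaw":0}]'

```text
clock: 7.0
eef_pos: [628.8, 141.7, 122.1]
eef_rot: [-3.142, -0.0, 1.465]
wrist_force: [-5.0, 1.9, 7.3]
finger_gap: 13.8
```

Call:
drive_tool --rows '[{"offset":[0,0.5,0],"spin":0,"jaw":0},{"offset":[0,0.5,0],"spin":0,"jaw":0},{"offset":[0,0,0],"spin":0,"jaw":0},{"offset":[0,0,0],"spin":0,"jaw":0}]'

```text
clock: 7.4
eef_pos: [629.5, 141.6, 122.2]
eef_rot: [-3.141, -0.0, 1.465]
wrist_force: [-9.2, 1.5, 8.7]
finger_gap: 13.7
```

```bash
python3 e.py 8
```

```text
SEleft 80 sd 0.18 x at y=190 615.15 x at y=142 610.52 yaw -5.5
SEred 68 sd 0.14 x at y=190 634.75 x at y=142 629.82 yaw -5.86
SEright 80 sd 0.13 x at y=190 654.78 x at y=142 649.9 yaw -5.81
rail 80 sd 0.15 x at y=190 654.79 x at y=142 649.97 yaw -5.73
```

Call:
drive_tool --rows '[{"offset":[0,0.7,0],"spin":0,"jaw":0},{"offset":[0,0,0],"spin":0,"jaw":0},{"offset":[0,0,0],"spin":0,"jaw":0}]'

```text
clock: 7.75
eef_pos: [629.7, 141.6, 122.2]
eef_rot: [-3.139, 0.0, 1.465]
wrist_force: [-14.1, 0.9, 12.5]
finger_gap: 13.4
```

Call:
drive_tool --rows '[{"offset":[0,0,0],"spin":0,"jaw":18},{"offset":[0,0,0],"spin":0,"jaw":30},{"offset":[0,0,0],"spin":0,"jaw":50},{"offset":[0,0,0],"spin":0,"jaw":50},{"offset":[0,0,-10],"spin":0,"jaw":50},{"offset":[0,0,-20],"spin":0,"jaw":50},{"offset":[0,0,-20],"spin":0,"jaw":50},{"offset":[0,0,-20],"spin":0,"jaw":50},{"offset":[0,0,0],"spin":0,"jaw":50}]'

```text
clock: 8.65
eef_pos: [631.4, 141.4, 195.2]
eef_rot: [3.136, -0.001, 1.464]
wrist_force: [-0.5, 0.4, 0.5]
finger_gap: 49.7
```

```bash
python3 e.py 8; sed -i 's/620<0/&/' m.py
python3 - <<'E'
from h import *
for n in ['scene','side','wrist']:
    c=shot(n); cv2.imwrite(f'pics/{n}2.png',c['color'])
E
```

```text
SEleft 79 sd 0.29 x at y=190 614.71 x at y=142 609.83 yaw -5.8
SEred 62 sd 0.11 x at y=190 634.72 x at y=142 629.79 yaw -5.86
SEright 80 sd 0.19 x at y=190 654.49 x at y=142 649.56 yaw -5.87
rail 80 sd 0.17 x at y=190 654.93 x at y=142 650.14 yaw -5.7
```

View pics/wrist2.png

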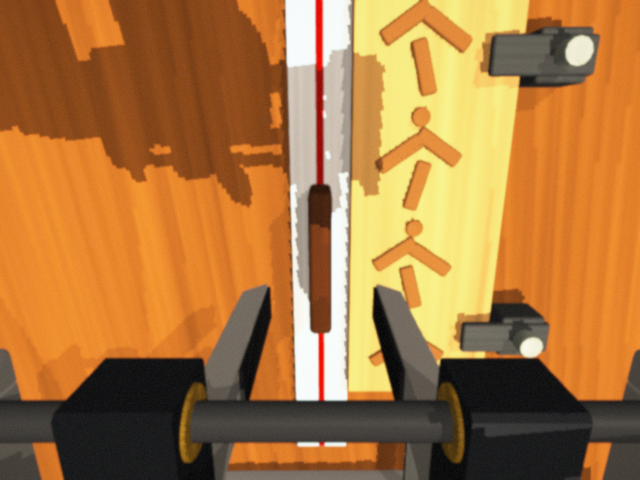

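Wrist view: straightedge edge (col ~350) meets the rail's near edge along its whole visible length, the end passing the rail's end at row ~390 and stopping at row ~447; it is released. Next, the handle.

Call:
drive_tool --rows '[{"offset":[-15,4,0],"spin":0,"jaw":44},{"offset":[-30,9.5,0],"spin":0,"jaw":44},{"offset":[-35,11,0],"spin":0,"jaw":44},{"offset":[-35,11,0],"spin":0,"jaw":44},{"offset":[-35,11,0],"spin":0,"jaw":44},{"offset":[-35,11,0],"spin":0,"jaw":44},{"offset":[-25,8,0],"spin":0,"jaw":44},{"offset":[-15,5,0],"spin":0,"jaw":44},{"offset":[0,0,0],"spin":0,"jaw":44},{"offset":[0,0,0],"spin":0,"jaw":44}]'

```text
clock: 9.85
eef_pos: [676.5, -89.5, 191.2]
eef_rot: [-3.141, -0.0, 1.464]
wrist_force: [0.7, -0.4, -0.4]
finger_gap: 43.9
```

Run:
```python
from h import *
np.set_printoptions(precision=1,suppress=True)
c=shot('wrist'); cv2.imwrite('pics/wrist3.png',c['color']); print(manip.read_state()['eef_pos'])
W=cloud(c);H=cv2.cvtColor(c['color'],cv2.COLOR_BGR2HSV)
y=(H[...,0]>22)&(H[...,0]<34)&(H[...,1]>180)&(W[...,1]>-60)&(W[...,1]<16)&(W[...,2]>22)&(W[...,2]<34)
v,u=np.where(y); print(y.sum(),W[y].mean(0),cv2.minAreaRect(W[y][:,:2].astype(np.float32)))
for n in('scene','side'):
    c=shot(n);W=cloud(c);g=(W[...,2]>64)&(W[...,2]<76)&(W[...,0]>640)&(W[...,0]<710)&(W[...,1]>-125)&(W[...,1]<-55)
    if g.sum()>20: print(n,g.sum(),cv2.minAreaRect(W[g][:,:2].astype(np.float32)))
```

```text
[676.6 -88.9 191.4]
0 [nan nan nan] ((0.0, 0.0), (0.0, 0.0), 0.0)
scene 299 ((679.1343994140625, -89.41321563720703), (50.481502532958984, 14.456581115722656), 84.16192626953125)
side 201 ((676.4866943359375, -90.857177734375), (51.80805206298828, 13.943437576293945), 84.63497161865234)<stdin>:6: RuntimeWarning: Mean of empty slice.
  ret = um.true_divide(
```

View pics/wrist3.png

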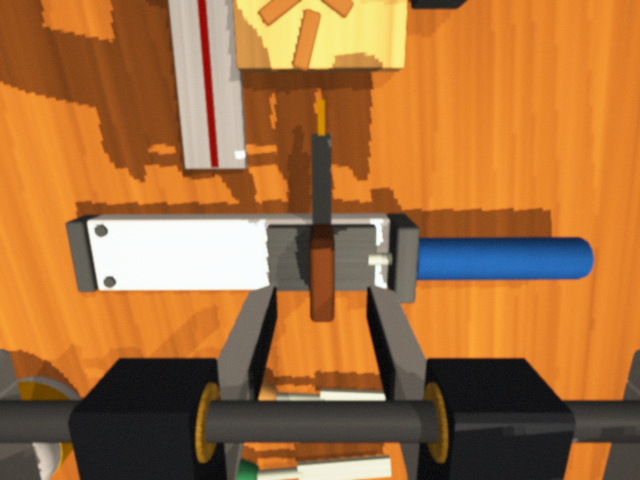

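Wrist view: handle (col ~322) is centred between the fingers, pointer tip at (321,100), straightedge end at rows ~168, reaching well across the pointer's path. Descend and grip.

Call:
drive_tool --rows '[{"offset":[0,0.5,10],"spin":0,"jaw":44},{"offset":[0,0,15],"spin":0,"jaw":44},{"offset":[0,0,15],"spin":0,"jaw":44},{"offset":[0,0,10],"spin":0,"jaw":44},{"offset":[0,0,6],"spin":0,"jaw":44},{"offset":[0,0,0],"spin":0,"jaw":44},{"offset":[0,0,0],"spin":0,"jaw":44}]'

```text
clock: 10.7
eef_pos: [677.4, -90.1, 136.0]
eef_rot: [3.141, 0.0, 1.464]
wrist_force: [0.4, 0.8, 0.3]
finger_gap: 43.8
```

Call:
drive_tool --rows '[{"offset":[0,0,0],"spin":0,"jaw":20},{"offset":[0,0,0],"spin":0,"jaw":8},{"offset":[0,0,0],"spin":0,"jaw":0},{"offset":[0,0,0],"spin":0,"jaw":0},{"offset":[0,0,0],"spin":0,"jaw":0},{"offset":[0,0,0],"spin":0,"jaw":0}]' --force 45

```text
clock: 11.3
eef_pos: [676.8, -89.9, 135.8]
eef_rot: [-3.14, 0.0, 1.465]
wrist_force: [-6.9, 1.2, 4.7]
finger_gap: 13.8
```

Call:
drive_tool --rows '[{"offset":[0,-3,0],"spin":0,"jaw":0},{"offset":[0,-6,0],"spin":0,"jaw":0},{"offset":[0,-8,0],"spin":0,"jaw":0},{"offset":[0,-8,0],"spin":0,"jaw":0},{"offset":[0,-8,0],"spin":0,"jaw":0},{"offset":[0,-8,0],"spin":0,"jaw":0},{"offset":[0,-8,0],"spin":0,"jaw":0},{"offset":[0,-7,0],"spin":0,"jaw":0},{"offset":[0,-4,0],"spin":0,"jaw":0},{"offset":[0,0,0],"spin":0,"jaw":0},{"offset":[0,0,0],"spin":0,"jaw":0}]'

```text
clock: 12.4
eef_pos: [618.0, -83.9, 135.8]
eef_rot: [3.139, 0.0, 1.464]
wrist_force: [8.7, -2.4, -4.8]
finger_gap: 13.5
```

```bash
cat > t.py <<'E'
from h import *
import sys
np.set_printoptions(precision=2,suppress=True)
a=np.radians(-5.9); ux=np.array([np.cos(a),np.sin(a)]); uy=np.array([-np.sin(a),np.cos(a)])
for n in ('wrist','scene','side'):
    c=shot(n); cv2.imwrite(f'pics/{n}{sys.argv[1]}.png',c['color']); B=c['color'].astype(int); W=cloud(c)
    b,g,r=B[...,0],B[...,1],B[...,2]
    near=(W[...,0]>560)&(W[...,0]<720)&(W[...,1]>-40)&(W[...,1]<22)
    Y=(r>110)&(g>0.6*r)&(b<0.35*r)&near&(W[...,2]>18)&(W[...,2]<40)
    R=(r>70)&(g<0.35*r)&(b<0.35*r)&near&(W[...,2]>2)&(W[...,2]<15)
    if Y.sum()<4 or R.sum()<4: print(n,Y.sum(),R.sum()); continue
    yp=np.array([at_z(c,(u,v),28) for v,u in np.argwhere(Y)])[:,:2]; rp=np.array([at_z(c,(u,v),8) for v,u in np.argwhere(R)])[:,:2]
    yx,yy=yp@ux,yp@uy; rx,ry=rp@ux,rp@uy
    k=np.polyfit(ry,rx,1); far=yy>np.percentile(yy,60)
    e=yx[far].mean(); Ym=yy[far].mean()
    print(n,'n',Y.sum(),R.sum(),'yellow y range',np.percentile(yy,[1,99]),'x',yx.mean(),'tip x',e,'red x there',np.polyval(k,Ym),'diff (tip-red)',e-np.polyval(k,Ym),'slope',k[0])
print(manip.read_state()['eef_pos'])
E
python3 t.py 4
```

```text
wrist n 377 704 yellow y range [60.02 79.52] x 624.0918757269243 tip x 623.9108397836069 red x there 612.2711480603343 diff (tip-red) 11.639691723272563 slope -0.001725765674097561
scene 0 0
side 0 13
[618.14 -83.94 135.84]
```

View pics/wrist4.png

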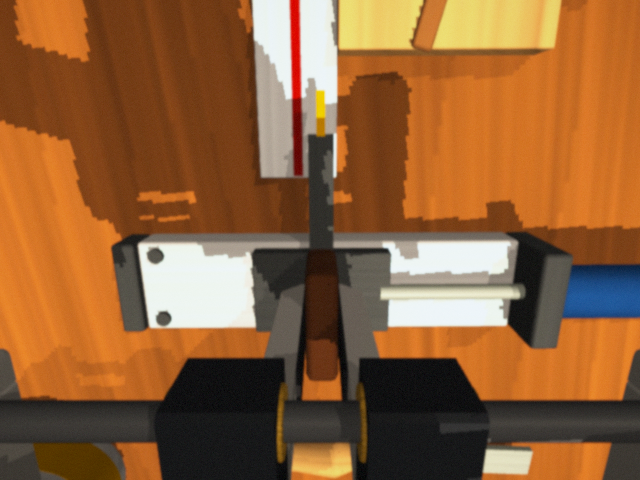

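Call:
drive_tool --rows '[{"offset":[0,-3,0],"spin":0,"jaw":0},{"offset":[0,-4,0],"spin":0,"jaw":0},{"offset":[0,-3,0],"spin":0,"jaw":0},{"offset":[0,-1.5,0],"spin":0,"jaw":0},{"offset":[0,0,0],"spin":0,"jaw":0},{"offset":[0,0,0],"spin":0,"jaw":0}]'

```text
clock: 13.15
eef_pos: [606.7, -82.8, 135.8]
eef_rot: [3.139, 0.001, 1.464]
wrist_force: [9.7, -2.6, -5.5]
finger_gap: 13.4
```

```bash
python3 t.py 5
python3 - <<'E'
import cv2,numpy as np
a=cv2.resize(cv2.imread('pics/wrist5.png')[0:220,200:460],(780,660))[:590]
cv2.imwrite('pics/w5c.png',a)
E
```

```text
wrist n 355 51 yellow y range [60.9  79.51] x 612.7373333132555 tip x 612.5925215421809 red x there 611.3375945358357 diff (tip-red) 1.2549270063451559 slope 0.09589039848762176
scene 0 2
side 0 0
[606.8  -82.77 135.84]
```

View pics/w5c.png

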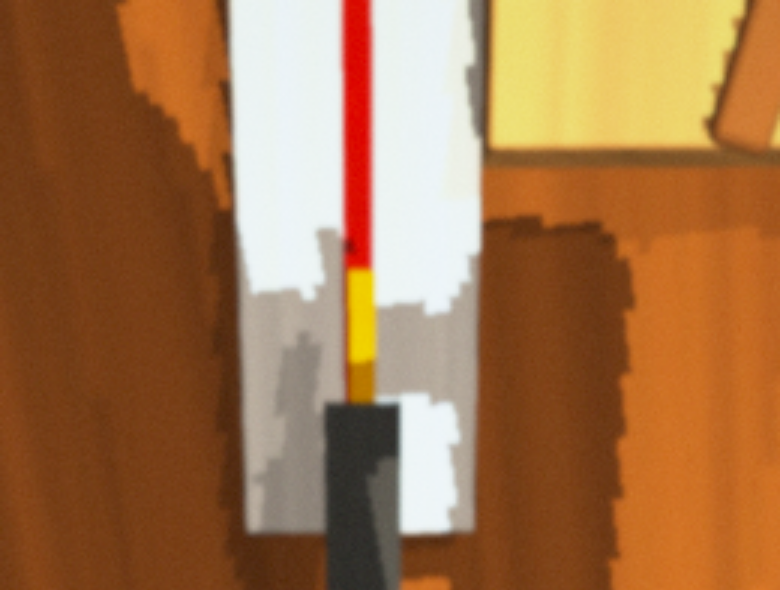

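Crop: yellow tip (col ~361) lies over the red line (col ~358), about 0.4–0.6 mm short; the straightedge edge is still against the rail (col ~480). Small trim, settle, final check.

Call:
drive_tool --rows '[{"offset":[0,-0.5,0],"spin":0,"jaw":0},{"offset":[0,0,0],"spin":0,"jaw":0},{"offset":[0,0,0],"spin":0,"jaw":0},{"offset":[0,0,0],"spin":0,"jaw":0},{"offset":[0,0,0],"spin":0,"jaw":0},{"offset":[0,0,0],"spin":0,"jaw":0},{"offset":[0,0,0],"spin":0,"jaw":0},{"offset":[0,0,0],"spin":0,"jaw":0},{"offset":[0,0,0],"spin":0,"jaw":0}]'

```text
clock: 14.2
eef_pos: [606.3, -82.7, 135.8]
eef_rot: [3.139, 0.001, 1.464]
wrist_force: [10.1, -3.1, -5.9]
finger_gap: 13.8
```

```bash
python3 t.py 6
python3 - <<'E'
import cv2,numpy as np
from h import *
B=cv2.imread('pics/wrist6.png').astype(int); b,g,r=B[...,0],B[...,1],B[...,2]
for v in range(10,135,10):
    q=np.where((r[v]>90)&(g[v]<70)&(b[v]<70)&(abs(np.arange(640)-320)<30))[0]; y=np.where((g[v]>.6*r[v])&(r[v]>110)&(b[v]<.35*r[v])&(abs(np.arange(640)-320)<30))[0]
    print(v,'red',q.mean() if len(q) else None,'yel',y.mean() if len(y) else None)
c=shot('wrist'); W=cloud(c); H=cv2.cvtColor(c['color'],cv2.COLOR_BGR2HSV)
for v in range(4,48,8):
    u=np.arange(330,420); se=[k for k in u if H[v,k,1]<60]; ra=[k for k in u if 15<W[v,k,2]<25 and H[v,k,1]>80]
    if se and ra: print('gap',round(np.hypot(*(at_z(c,(ra[0]-.5,v),18)-at_z(c,(max(k for k in se if k<ra[0]+3)+.5,v),8))[:2])*1,2), max(se),ra[0])
for n in('side','scene'):
    c=shot(n); W=cloud(c)
    m=(W[...,2]>4)&(W[...,2]<13)&(W[...,0]>570)&(W[...,0]<680)&(W[...,1]>60)&(W[...,1]<330); H=cv2.cvtColor(c['color'],cv2.COLOR_BGR2HSV); m&=H[...,1]<70
    print(n,m.sum(),cv2.minAreaRect(W[m][:,:2].astype(np.float32)))
a=cv2.imread('pics/scene6.png')[110:350,260:600]; cv2.imwrite('pics/s6c.png',cv2.resize(a,(780,550),interpolation=cv2.INTER_CUBIC))
E
```

```text
wrist n 395 53 yellow y range [60.  79.5] x 612.339057304942 tip x 612.2561690041172 red x there 611.1109357506151 diff (tip-red) 1.145233253502056 slope 0.13002258540522843
scene 0 2
side 0 0
[606.29 -82.73 135.82]
10 red 319.5 yel None
20 red 319.5 yel None
30 red 319.5 yel None
40 red 319.5 yel None
50 red 319.5 yel None
60 red 319.5 yel None
70 red 319.5 yel None
80 red 319.5 yel None
90 red None yel 319.5
100 red None yel 320.0
110 red None yel 320.0
120 red None yel 320.0
130 red None yel 320.0
gap 2.68 361 364
gap 2.52 361 364
gap 2.36 361 364
gap 2.2 361 364
gap 2.04 360 363
gap 1.87 360 363
side 72 ((616.9484252929688, 185.09619140625), (39.254005432128906, 248.54257202148438), 2.3064615726470947)
scene 854 ((632.2614135742188, 187.6894073486328), (256.6023254394531, 33.985103607177734), 84.52547454833984)
```

View pics/s6c.png

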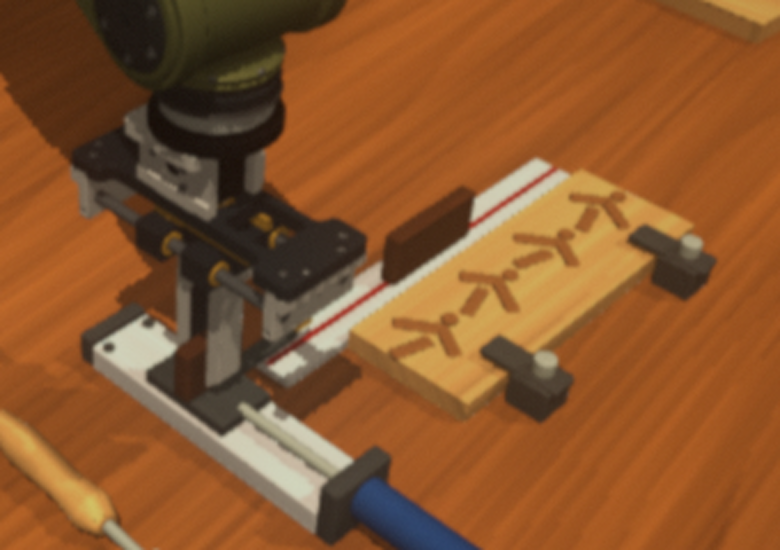

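Those "gap" numbers mix in the along-rail parallax. Taking only the across-rail offset: 41.5 px × 210/396 = 22.0 mm for the straightedge, and 43.5 px × 200/396 = 22.0 mm for the rail, so the gap is about 0. The tip is at col 320.0 and the red line at 319.5. Handing in.

```bash
python3 -c "
from cell import manip
print(manip.sign_off())"
```

```text
the job is handed in; nothing more can be done
None
```

I laid the straightedge flush along the rail's near edge, with its end across the pointer's path, and let go of it. I then gripped the slide's handle, pulled it out about 71 mm, and handed in at about 15 s still holding it against the spring (wrist force about 12 N). The gouges and the wax tin were not touched.

**Last checks (wrist camera):**
- **Pointer:** the yellow tip is at column 320.0 and the red line at 319.5, so they agree within about 0.3 mm.
- **Flush:** the gap to the rail at the pointer end came out at about 0 mm. Right after release, a check by the grip gave 0.4–0.6 mm, which is about one pixel. The scene picture shows the straightedge flat and against the rail along its length.

**Checks that failed or disagreed:**
- **Tip offset:** the automatic figure said 1.1 mm, because the pointer hides most of the red line there and it fitted the slope to a short stub. I used the direct column comparison instead.
- **Gap script:** its final 2–2.7 mm readings mixed in along-rail parallax, so I recalculated the gap across the rail.
- **Scene and side cameras:** they could not see the tip behind the gripper. The side camera's final outline of the straightedge had too few points to use.

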